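# Find the balance point of a marble-ended serving paddle

## Task

I want to hang the marble-ended serving paddle level from one loop, so find its balance point for me: pick it up, lay it face up, flat and square across the narrow cork-topped edge of the little oak stand with the middle of its length on the edge, and then, keeping hold of it and keeping it resting lightly on the edge, slide it along until neither end wants to drop. Then let go and leave it balancing there by itself, level and still, with both ends clear of the counter. Never press it hard on the edge, never let an end drop on to the counter once it lies on the edge (the marble would chip), and leave the coasters, the sugar jar and the phone where they are.

Things in the scene. Friction and masses are not known exactly. Their poses are not given: they have to be found in the camera images.
- paddle: flat paddle 440 mm long, 18 mm thick, lying on the counter. Origin: underside, mid-length; x along it to the marble end, y across, z up. Handle 28 mm wide: x -220 to -80 mm, round shoulder to -110. Wooden blade 60 mm wide, sides parallel, grip here: -80 to 130. Marble end: 130 to 220, of unknown weight (solid or veneer), so the whole weighs 0.2 to 0.6 kg and balances anywhere from x = 20 to 110 mm
- marble_tip (a point): middle of the paddle's marble end face, at x = 220 mm, half the thickness up
- handle_tip (a point): middle of the paddle's handle end face, at x = -220 mm, half the thickness up
- stand: oak stand fixed to the counter: foot 84 x 90 x 12 mm, A-shaped body, cork-topped level edge 60 mm above the counter. Origin: centre of the underside; y runs along the edge, x across it, the way the paddle is to lie (marble to either side). The edge is flat, 12 mm wide (x), body and edge 44 mm long (y), so fingers holding the 60 mm blade pass by its ends
- edge (a point): centre of the stand's cork-topped edge, 60 mm above the counter
- coasters: square holder 104 x 104 mm, 60 mm high, with a stack of wooden coasters; origin at the centre of its underside
- sugar_jar: glass sugar jar with a steel lid, 84 mm across, 100 mm high; origin at the centre of its underside
- phone: black phone lying flat, 74 x 150 x 9 mm; origin at the centre of its underside
There are look-alikes about, which are no part of the job. Leave any blue, orange or red look-alike of the stand alone.

How it is judged (in metres and radians):
On the way, in this order (a step that is already met when the one before it is completed fails the run):
1. the paddle is lifted clear of the counter (height (world z) of each of marble_tip, handle_tip above 0.035 m), for 0.2 s.
2. held in the fingers, the paddle rests flat on the edge with the middle of its length (within 12 mm) (contact force between paddle and stand above 0.5 N and contact force between the fingers and paddle above 1 N and angle between paddle's own z axis and vertical below 0.15 rad and x of edge in the frame of paddle between -0.012 and 0.012 m), for 0.2 s.
3. still held and still resting on the edge, the paddle is slid along it, so that the edge passes 14 to 24 mm from the middle towards the marble (contact force between paddle and stand above 0.5 N and contact force between the fingers and paddle above 1 N and angle between paddle's own z axis and vertical below 0.15 rad and x of edge in the frame of paddle between 0.014 and 0.024 m), for 0.05 s.
At the end, for the whole second after the job is handed in: the paddle, let go, lies face up across the cork-topped edge and balances on it alone: level within 5 degrees, square to the edge within 12 degrees, both ends more than 40 mm above the counter, still but for a faint rocking (angle between paddle's own z axis and vertical below 0.09 rad and contact force between paddle and stand above 1 N and height (world z) of each of marble_tip, handle_tip above 0.04 m and angle between the x axis of paddle and the x axis of stand, either way round below 0.21 rad and linear speed of paddle below 0.05 m/s and angular speed of paddle below 0.4 rad/s); the robot touches nothing.
It fails at once if the paddle is pressed on the edge of the stand with more than 25 N (contact force between paddle and stand above 25 N).
It fails at once if an end of the paddle drops on to the counter while the paddle lies on the stand (contact force between paddle and table above 0.5 N and contact force between paddle and stand above 0.5 N).
It fails at once if the coasters are moved more than 20 mm (distance of coasters from where it was at the start of the episode above 0.02 m).
It fails at once if the sugar jar is moved more than 20 mm (distance of sugar_jar from where it was at the start of the episode above 0.02 m).
It fails at once if the phone is moved more than 20 mm (distance of phone from where it was at the start of the episode above 0.02 m).
It also fails if it takes over 72 s, if anything falls off the work surface, if the arm or the gripper's body presses on something with over 40 N, if the wrist force passes 120 N, or if a joint passes its speed limit or range.

## Robot

A 7-joint arm with a two-finger parallel gripper is mounted at the origin on the work surface. World frame = base frame: x ahead of the robot, y to its left, z up, the work surface at z = 0. Lengths are in mm, angles in rad, forces in N, time in s.
With the tool pointing down it reaches from about 400 to 875 mm from the base axis. Payload 4.4 kg.
Tool frame: the origin (TCP) lies at the very end of the fingers, on their centre line; the grasp point (between the pads) lies 19 mm behind it; z points along the fingers, y is the line along which they close (so a half turn about z gives the same grasp; the last joint's range is limited). The gripper opens to 85 mm and grips with 20 to 120 N. Pads are 22 mm wide; open, the fingers measure 114 mm over their backs; the gripper's body (76 mm by 85 mm) begins 54 mm behind the grasp point. The pads swing forward as they close: fully open they stand 13 mm farther back than shut.
Start: joints at [-1.307, 0.628, 0.038, 1.517, -0.027, 0.996, -0.02], TCP at [210.481, 614.992, 231.313] pointing down, gripper open.
Joint ranges: [-3.06, 3.06], [-0.37, 2.12], [-1.25, 1.32], [0.18, 2.47], [-1.1, 4.24], [0.23, 1.98], [-2.94, 2.94]. Speed limits (rad/s): [2.57, 2.57, 3.14, 3.14, 3.14, 3.14, 3.14].

## Interface

Orientations are given as [roll, pitch, yaw] about the fixed x, y, z axes, in that order (R = Rz(yaw) Ry(pitch) Rx(roll)).
In Python, from cell import read_state, get_image, camera_info, finish_job gives the robot as it stands.
- The arm moves only by the tool play_rows, never from a script. Its argument "deltas" is one flat list of numbers, 7 for each row, row after row: the shift along the tool's x, y, z in mm, then the turn, a rotation vector about the tool's x, y, z in rad, then the opening, from 0 (shut) to 1 (fully open). In form: [dx, dy, dz, ax, ay, az, grip, dx, dy, dz, ax, ay, az, grip, ...]. A call has 1 to 10 rows; each row is the pose to reach, as a shift and turn from the pose commanded when the call began, along the tool's axes at that moment; what a row does not reach only later rows make up. A row lasts 1/8 s, in which the tool goes at most 62.5 mm and 10.7 degrees, less where a joint would pass 70% of its speed; a pose out of reach is approached as far as the arm can. A call with a gripper value outside its range is refused whole. The fingers move at their own pace and stop on an object; the grip force is fixed at half the most. Time passes only in rows, so rows that repeat a pose let the fingers close. It gives the time, the measured TCP pose, the force, the opening and the grip force at its end, in the units of the state.
- read_state(): the state, without advancing time (a new reading comes with each control period).
- get_image(name): name is "scene" or "top" or "wrist"; returns the picture (420x560x3 uint8, red, green, blue); there is no depth.
- camera_info(name): a dict with "fx", "fy", "cx", "cy" (pixels), "T" (4x4, takes a point from camera to world coordinates). Camera axes: x right, y down, z forward; pixel columns grow to the right and rows downward; lengths in mm; the calibration is good to about 2 mm. The wrist camera is an equidistant fisheye: a pixel r from the principal point sees the ray r / f radians off the axis. A picture is of the moment at which its call begins: read the wrist's pose just before it. camera_info takes no time and is no camera call; for the wrist camera it gives the pose at the moment of the call.
- finish_job(): hands the job in; it is judged then, once.
The state is a dict: "clock": time; "qpos": joint angles; "qd": joint speeds; "tau": joint torques, N m; "eef_pos": TCP position; "tool_rot": TCP orientation; "force": force on the tool from outside, world axes, zero at the start; "torque": the same for the moment, N m; "width": finger opening in mm; "gripper_force": force on a finger pad.
Only numpy, scipy, OpenCV 4.12 (cv2) and the standard library are available. Lean on these libraries where they do the work, as an engineer would, in place of code of your own. Each camera call takes 0.05 s, during which the arm holds its last target. There are 200 camera calls.

## Working session

There is one attempt and no reset: what is moved stays moved. The work goes in short steps, Python scripts to look and compute and a tool call to move; the robot and the scene stay as the last step left them, time stands still between calls to the robot, and variables do not carry over. Pictures are saved under pics/ and viewed, at most 10 in all, crops included, and the job is handed in when it is done.

Besides the shell and the picture viewer there is one more tool, called after "Request:" as name(argument=value, ...) on one line, values as JSON. play_rows: Moves the arm, as the interface text tells. Its arguments: {"type":"object","properties":{"deltas":{"type":"array"}},"required":["deltas"]}

```bash
mkdir -p pics; python3 - <<'E'
from cell import *
import cv2,numpy as np
s=read_state();print({k:np.round(v,3) for k,v in s.items()})
for n in("top","scene"):
    i=get_image(n);cv2.imwrite(f"pics/{n}0.png",i[...,::-1]);c=camera_info(n);print(n,c['fx'],c['cx'],c['cy'],np.round(c['T'],3).tolist())
E
```

```text
{'clock': np.float64(0.0), 'qpos': array([-1.307,  0.629,  0.038,  1.518, -0.027,  0.996, -0.02 ]), 'qd': array([ 0.001,  0.001,  0.001, -0.001, -0.001, -0.001,  0.   ]), 'tau': array([ 0.0000e+00, -5.6342e+01,  1.2260e+00, -1.9344e+01,  1.1000e-02,
        1.1000e-02,  0.0000e+00]), 'eef_pos': array([210.261, 614.382, 230.384]), 'tool_rot': array([-3.14 ,  0.   ,  2.812]), 'force': array([ 1.067,  0.571, -0.114]), 'torque': array([-0.003,  0.005,  0.024]), 'gripper_force': np.float64(0.0), 'width': np.float64(85.364)}
top 398.8133455120292 280.1340214945441 208.9980511022178 [[-0.011, -0.995, 0.097, 440.978], [-1.0, 0.01, -0.007, -34.041], [0.006, -0.097, -0.995, 1481.44], [0.0, 0.0, 0.0, 1.0]]
scene 412.9097790271834 279.7617671756383 205.87207657680642 [[-0.823, 0.299, -0.483, 1299.256], [0.568, 0.462, -0.681, 992.924], [0.02, -0.835, -0.55, 908.227], [0.0, 0.0, 0.0, 1.0]]
```

View pics/top0.png

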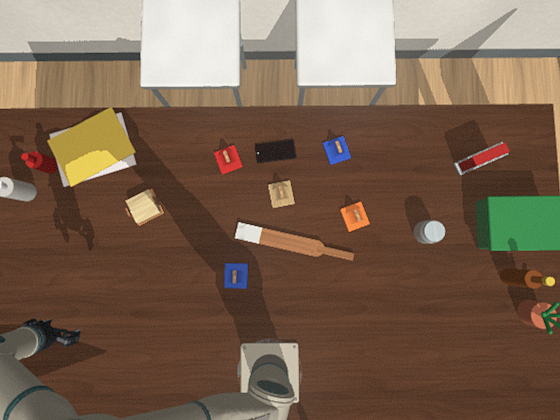

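View pics/scene0.png

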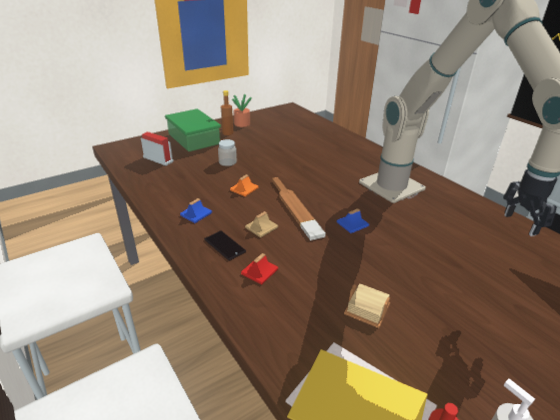

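The top picture shows these possible stands: the oak one at (281,193), red at (228,158), blue at (336,150) and (235,275), and orange at (354,215). By the description, the oak one is the target. The paddle has its marble end at (248,233) and its handle tip at (353,257). The phone is at (275,150), the coasters at (145,207) and the jar at (430,232). Next I'll check this in a close crop and measure.

```bash
cat > h.py <<'E'
import numpy as np,cv2
from cell import *
def ray(n,uv,z,c=None):
    c=c or camera_info(n);T=np.array(c['T']);d=np.array([(uv[0]-c['cx'])/c['fx'],(uv[1]-c['cy'])/c['fy'],1.])
    d=T[:3,:3]@d;o=T[:3,3];return o+d*(z-o[2])/d[2]
E
python3 - <<'E'
from h import *
i=cv2.imread("pics/top0.png");
cv2.imwrite("pics/crop.png",cv2.resize(i[165:280,215:365],None,fx=5,fy=5,interpolation=cv2.INTER_CUBIC))
hsv=cv2.cvtColor(i,cv2.COLOR_BGR2HSV)
for p in [(281,185),(275,200),(281,193),(300,243),(345,255),(248,233),(300,200),(330,235)]: print(p,hsv[p[1],p[0]])
E
```

```text
(281, 185) [ 17 105 158]
(275, 200) [ 17  98 195]
(281, 193) [ 15 115 231]
(300, 243) [ 13 136 182]
(345, 255) [ 13 137 170]
(248, 233) [ 30   8 228]
(300, 200) [ 10 130 102]
(330, 235) [ 11 130 100]
```

View pics/crop.png

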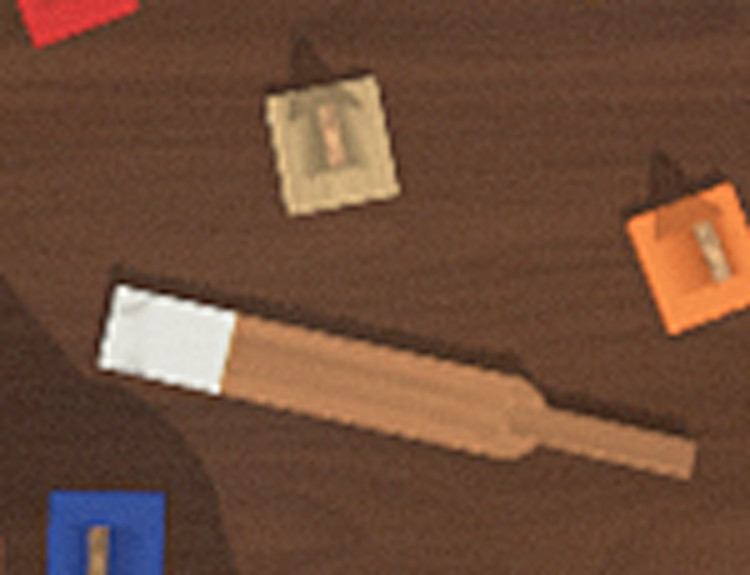

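The crop shows the oak stand with its cork edge at about (281,192). The edge runs near-vertically in the image. The paddle lies to the lower right of it, marble to the left, at about (238–354, 221–261).

```bash
python3 - <<'E'
from h import *
i=cv2.imread("pics/top0.png");hsv=cv2.cvtColor(i,cv2.COLOR_BGR2HSV);c=camera_info("top")
def comp(m,p):
    n,l=cv2.connectedComponents(m.astype(np.uint8));k=l[p[1],p[0]];return l==k
def W(m,z): 
    cs,_=cv2.findContours(m.astype(np.uint8),0,1);q=max(cs,key=cv2.contourArea)[:,0,:]
    return np.array([ray("top",u,z,c)[:2] for u in q])
V=hsv[...,2];S=hsv[...,1]
pad=comp((V>135),(300,243)); w=W(pad,18)
r=cv2.minAreaRect(w.astype(np.float32));print("paddle",r)
mar=pad&(S<60); mc=W(mar,18); print("marble rect",cv2.minAreaRect(mc.astype(np.float32)))
m=w.mean(0);u,s_,vt=np.linalg.svd(w-m)
ys,xs=np.nonzero(pad); P=np.array([ray("top",a,18,c)[:2] for a in zip(xs,ys)])
# blade sides only: pixels in blade region
a=vt[0];
mm=mc.mean(0)
if (mm-m)@a<0:a=-a
for it in range(3):
    t=P@a; tip=np.percentile(t,99.8)+1
    sel=(t>tip-290)&(t<tip-10)
    b=np.array([-a[1],a[0]])
    k=np.polyfit(t[sel],(P@b)[sel],1);a=a+k[0]*b;a/=np.linalg.norm(a)
t=P@a;b=np.array([-a[1],a[0]]);sel=(t>t.max()-290)
print("axis",a,np.degrees(np.arctan2(a[1],a[0])),"len",np.ptp(t),"lat",np.median((P@b)[sel]),"width",np.ptp((P@b)[sel]))
mid=a*(t.max()+t.min())/2+b*np.mean((P@b)[sel]);print("mid",mid)
st=comp((V>125)&(np.abs(hsv[...,0].astype(int)-16)<8),(275,200))
st=cv2.morphologyEx(st.astype(np.uint8),cv2.MORPH_CLOSE,np.ones((5,5)));
w=W(st,12);print("foot",cv2.minAreaRect(w.astype(np.float32)))
sub=np.zeros_like(V);sub[183:201,274:290]=1
cork=(hsv[...,0]<16)&(sub>0)&(V>170)
w=W(cork,60);r=cv2.minAreaRect(w.astype(np.float32));print("cork",r,cork.sum(),np.argwhere(cork).mean(0))
ck=comp(cork,(281,193)) if cork[193,281] else cork
ys,xs=np.nonzero(ck);Q=np.array([ray("top",a,60,c)[:2] for a in zip(xs,ys)]);print(Q.mean(0),np.degrees(np.arctan2(*np.linalg.svd(Q-Q.mean(0))[2][0][::-1])))
# scene camera check of cork, paddle
j=cv2.imread("pics/scene0.png")
cv2.imwrite("pics/scrop.png",cv2.resize(j[170:250,230:340],None,fx=6,fy=6,interpolation=cv2.INTER_CUBIC))
ci=camera_info("scene");T=np.linalg.inv(ci['T'])
def pr(p):
    q=T@np.r_[p,1];return np.round([ci['fx']*q[0]/q[2]+ci['cx'],ci['fy']*q[1]/q[2]+ci['cy']],1)
print("scene proj edge",pr([*Q.mean(0),60]),"marble tip",pr([*(mid+a*220),18]),"handle",pr([*(mid-a*220),18]))
E
```

```text
paddle ((458.168701171875, -94.12330627441406), (439.750244140625, 61.88369369506836), 76.39495849609375)
marble rect ((499.3736877441406, 75.60414123535156), (90.45310974121094, 61.63947677612305), 76.43475341796875)
axis [0.23326934 0.97241216] 76.51037188354012 len 439.77285937757057 lat -467.71756764330826 width 61.96625087771224
mid [458.44177762 -94.17457819]
foot ((641.1226196289062, -46.829132080078125), (91.88105010986328, 86.05361938476562), 10.73549747467041)
cork ((642.9346313476562, -46.538177490234375), (41.03093338012695, 11.198920249938965), 7.396763324737549) 33 [191.57575758 280.90909091]
[642.99231369 -46.93674215] -170.277012904433
scene proj edge [261.2 214.8] marble tip [318.2 235.3] handle [274.8 177.6]
```

View pics/scrop.png

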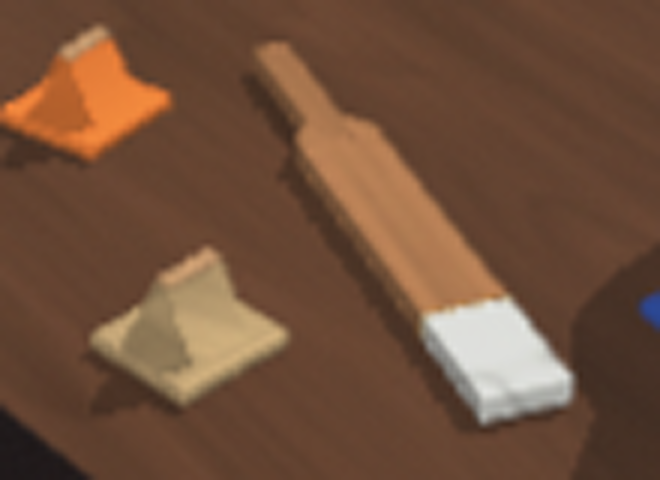

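```bash
cat >> h.py <<'E'
from scipy.spatial.transform import Rotation as Ro
def rot(s): return Ro.from_euler('xyz',s['tool_rot'])
def delta(p,yaw):
    s=read_state();R=rot(s);d=R.inv().apply(np.array(p)-s['eef_pos'])
    r=(R.inv()*Ro.from_euler('xyz',[np.pi,0,np.radians(yaw)])).as_rotvec()
    print("delta",np.round(d,1),np.round(r,3),"at",np.round(s['eef_pos'],1),np.round(s['tool_rot'],3),"t",s['clock'])
E
python3 -c "
from h import *
delta([400,300,200],110);delta([472.4,-35.8,150],76.5)"
```

```text
delta [-281.3 -236.    30.9] [-0.002  0.001  0.892] at [210.3 614.4 230.5] [-3.14   0.     2.812] t 0.1
delta [-458.6 -530.2   81.4] [-1.000e-03  1.000e-03  1.477e+00] at [210.3 614.4 230.5] [-3.14   0.     2.812] t 0.1
```

Request:
play_rows(deltas=[-281,-236,30,0,0,0.89,1,-281,-236,30,0,0,0.89,1,-281,-236,30,0,0,0.89,1,-281,-236,30,0,0,0.89,1,-281,-236,30,0,0,0.89,1,-281,-236,30,0,0,0.89,1,-458,-530,60,0,0,1.477,1,-458,-530,60,0,0,1.477,1,-458,-530,60,0,0,1.477,1,-458,-530,60,0,0,1.477,1])

```text
clock: 1.35
eef_pos: [452.4, 55.5, 179.2]
tool_rot: [3.142, 0.0, 1.333]
force: [1.3, -0.2, 0.2]
width: 85.4
gripper_force: 0.0
```

```bash
python3 -c "
from h import *
delta([472.4,-35.8,120],76.5)"
```

```text
delta [-84.1  40.9  59.3] [ 0.     0.    -0.002] at [452.4  55.5 179.2] [3.142 0.    1.333] t 1.35
```

Request:
play_rows(deltas=[-84,41,59,0,0,0,1,-84,41,59,0,0,0,1,-84,41,59,0,0,0,1,-84,41,59,0,0,0,1])

```text
clock: 1.85
eef_pos: [472.2, -33.5, 120.4]
tool_rot: [-3.141, -0.0, 1.335]
force: [0.5, 0.8, -0.5]
width: 85.1
gripper_force: 0.0
```

```bash
python3 - <<'E'
from h import *
delta([472.4,-35.8,60],76.5)
c=camera_info("wrist");i=get_image("wrist");cv2.imwrite("pics/w1.png",i[...,::-1]);print(c['fx'],c['cx'],c['cy'],np.round(c['T'],3).tolist())
np.save("w1.npy",c['T'])
E
```

```text
delta [-2.2  0.8 60.4] [-0.001 -0.    -0.   ] at [472.2 -33.5 120.4] [-3.141 -0.     1.335] t 1.85
325.19226210127806 278.13009291101577 211.8001975079872 [[0.972, -0.223, -0.069, 488.895], [-0.234, -0.93, -0.284, 38.142], [-0.001, 0.292, -0.956, 263.535], [0.0, 0.0, 0.0, 1.0]]
```

View pics/w1.png

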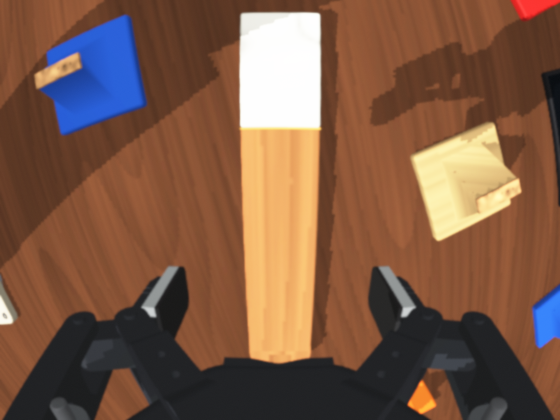

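The wrist view shows the paddle centred between the fingers: its sides are at about x=244 and 318 px, and the marble seam is at about (280,128). The oak stand is at (465,180), with its cork from about (480,205) to (518,185). I'll check the seam and the cork numerically.

```bash
cat >> h.py <<'E'
def wray(uv,z,c):
    v=np.array([uv[0]-c['cx'],uv[1]-c['cy']]);r=np.hypot(*v);t=r/c['fx'];d=np.r_[v/r*np.sin(t),np.cos(t)]
    T=np.array(c['T']);d=T[:3,:3]@d;o=T[:3,3];return o+d*(z-o[2])/d[2]
E
python3 - <<'E'
from h import *
c=camera_info("wrist")
a=np.array([.2333,.9724])
s=(wray((240.5,128),18,c)+wray((320,128),18,c))/2;print("seam",s, "mid est",s[:2]-130*a)
t=(wray((241,13),18,c)+wray((320,13),18,c))/2;print("tip",t,t[:2]-220*a)
print("edge ends",wray((479,203),60,c),wray((519,186),60,c))
E
```

```text
seam [488.32608275  29.56112997  18.        ] mid est [457.99708275 -96.85087003]
tip [509.40928721 117.13503012  18.        ] [458.08328721 -96.79296988]
edge ends [621.99631955 -49.80240263  60.        ] [663.94998401 -45.02892456  60.        ]
```

Request:
play_rows(deltas=[-2,1,60,0,0,0,1,-2,1,100,0,0,0,1,-2,1,111,0,0,0,1,-2,1,111,0,0,0,1])

```text
clock: 2.4
eef_pos: [472.8, -34.5, 9.2]
tool_rot: [-3.14, -0.0, 1.337]
force: [0.6, 0.2, -0.5]
width: 85.1
gripper_force: 0.0
```

Request:
play_rows(deltas=[0,0,4,0,0,0,1,0,0,7,0,0,0,1,0,0,7,0,0,0,1])

```text
clock: 2.78
eef_pos: [473.9, -35.2, 3.5]
tool_rot: [3.14, -0.001, 1.337]
force: [0.3, 0.5, -2.1]
width: 85.2
gripper_force: 0.0
```

Request:
play_rows(deltas=[0,0,0,0,0,0,0.6,0,0,0,0,0,0,0.3,0,0,0,0,0,0,0,0,0,0,0,0,0,0,0,0,0,0,0,0,0,0,0,0,0,0,0,0])

```text
clock: 3.52
eef_pos: [473.3, -35.8, 3.5]
tool_rot: [3.141, -0.001, 1.335]
force: [-1.1, 0.8, 9.6]
width: 58.3
gripper_force: 63.4
```

Request:
play_rows(deltas=[0,0,-10,0,0,0,0,0,0,-40,0,0,0,0,0,0,-70,0,0,0,0,0,0,-100,0,0,0,0,0,0,-120,0,0,0,0,0,0,-120,0,0,0,0,0,0,-120,0,0,0,0,0,0,-120,0,0,0,0])

```text
clock: 4.53
eef_pos: [472.3, -36.1, 121.6]
tool_rot: [-3.14, 0.0, 1.335]
force: [-0.3, 1.1, -4.8]
width: 58.4
gripper_force: 66.7
```

```bash
cat >> h.py <<'E'
def sense(n=15,pic=None):
    F=[];M=[]
    for k in range(n):
        i=get_image("wrist");s=read_state();F.append(s['force']);M.append(s['torque'])
    if pic: cv2.imwrite(pic,i[...,::-1])
    F=np.array(F);M=np.array(M);yaw=s['tool_rot'][2];a=np.array([np.cos(yaw),np.sin(yaw),0]);b=np.array([-np.sin(yaw),np.cos(yaw),0])
    print("F",F.mean(0).round(2),F.std(0).round(2),"M",M.mean(0).round(3),M.std(0).round(3))
    print("Fz",F[:,2].mean().round(2),"M along a,b",(M@a).mean().round(4),(M@b).mean().round(4),"width",s['width'],"eef",s['eef_pos'].round(1),s['tool_rot'].round(3),"t",s['clock'])
    return F.mean(0),M.mean(0),a,b
E
python3 - <<'E'
from h import *
F,M,a,b=sense(15,"pics/w2.png")
# pull at d along a: M_b = -(d*a x -W z).b => (a x z)=-b -> M=d*W*b
print("d",(M@b)/(-F[2])*1000)
E
```

```text
F [ 0.06 -0.21 -3.97] [0.44 0.5  0.5 ] M [-0.055 -0.007  0.003] [0.027 0.026 0.023]
Fz -3.97 M along a,b -0.0193 0.0517 width 58.03650762393535 eef [473.1 -36.2 122.6] [ 3.142 -0.     1.335] t 5.275
d 13.013396449588624
```

View pics/w2.png

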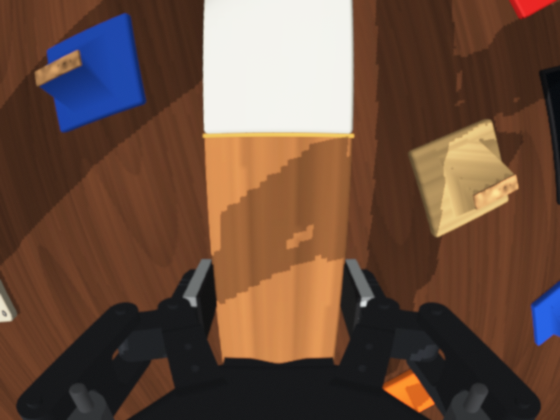

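```bash
python3 - <<'E'
from h import *
i=cv2.imread("pics/w2.png");g=i.astype(int);c=camera_info("wrist")
# tilt from apparent width (60 mm) at several rows
hsv=cv2.cvtColor(i,cv2.COLOR_BGR2HSV)
from scipy.optimize import brentq
gr=np.abs(cv2.Sobel(cv2.GaussianBlur(i,(1,5),0).astype(np.float32),cv2.CV_32F,1,0,ksize=3)).sum(2)
for r in (20,40,60,80,100,120,160,180,200,220,240):
    l=195+gr[r,195:225].argmax();q=335+gr[r,335:365].argmax()
    z=brentq(lambda z:np.linalg.norm(wray((l,r),z,c)-wray((q,r),z,c))-60,20,220);m=(wray((l,r),z,c)+wray((q,r),z,c))/2
    print(r,l,q,round(z,1),m[:2].round(1))
delta([632.9,13.4,122],99.5)
E
```

```text
20 203 352 135.0 [498.9  75.3]
40 203 353 135.3 [497.   66.6]
60 203 353 135.0 [495.   58.4]
80 202 353 135.9 [492.9  50.2]
100 203 352 134.5 [491.   42.3]
120 203 352 135.2 [489.   34.4]
160 205 350 134.0 [485.2  18.2]
180 206 350 134.8 [483.4  10.1]
200 207 348 134.0 [481.1   1.5]
220 208 347 134.6 [479.1  -7. ]
240 210 346 134.5 [477.1 -16.1]
delta [ 85.6 143.8   0.6] [ 0.    -0.    -0.402] at [473.1 -36.2 122.6] [ 3.142 -0.     1.335] t 5.275
```

The wrist picture shows the paddle held level, with its top at about 135 mm and a tilt of about 0.01 rad. The seam is at row 134. The sensed weight is about 4 N, which puts the balance point near x ≈ 75 mm. Next I'll carry it over the stand.

Request:
play_rows(deltas=[30,40,0,0,0,-0.1,0,55,90,0,0,0,-0.2,0,86,144,0,0,0,-0.3,0,86,144,0,0,0,-0.402,0,86,144,0,0,0,-0.402,0,86,144,0,0,0,-0.402,0,86,144,20,0,0,-0.402,0,86,144,40,0,0,-0.402,0,86,144,40,0,0,-0.402,0,86,144,40,0,0,-0.402,0])

```text
clock: 6.52
eef_pos: [633.3, 13.5, 82.7]
tool_rot: [3.141, 0.0, 1.736]
force: [-0.1, 1.2, -3.3]
width: 58.0
gripper_force: 66.9
```

```bash
python3 - <<'E'
from h import *
F,M,a,b=sense(25,"pics/w3.png")
print("d",(M@b)/(-F[2])*1000)
i=get_image("top");s=get_image("scene")
cv2.imwrite("pics/t3.png",i[...,::-1])
A=cv2.resize(i[150:260,200:370,::-1],(510,330),interpolation=cv2.INTER_CUBIC);B=cv2.resize(s[150:260,200:330,::-1],(390,330),interpolation=cv2.INTER_CUBIC)
cv2.imwrite("pics/m3.png",cv2.resize(np.hstack([A,B]),(800,293)))
delta([632.7,14.6,66],99.5)
E
```

```text
F [ 0.22 -0.07 -3.71] [0.4  0.57 0.53] M [-0.053 -0.01  -0.005] [0.026 0.037 0.033]
Fz -3.71 M along a,b -0.0012 0.0543 width 57.69398261450509 eef [633.2  13.7  82.5] [-3.142 -0.     1.737] t 7.775
d 14.631712258116155
delta [ 0.9 -0.3 16.5] [-0. -0.  0.] at [633.2  13.7  82.5] [-3.142 -0.     1.737] t 7.875
```

View pics/m3.png

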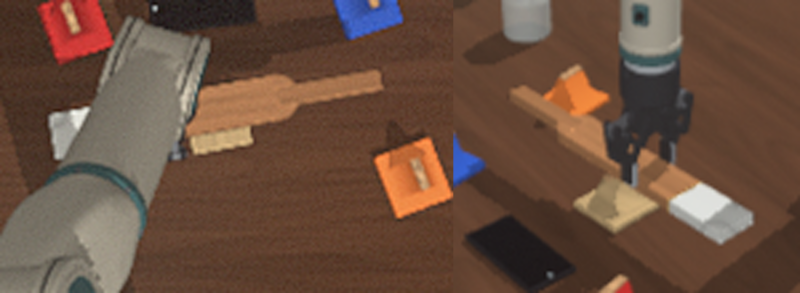

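The picture shows the paddle over the oak stand, held level and square, clear of the look-alikes. Lowering gently now.

Request:
play_rows(deltas=[1,0,8,0,0,0,0,1,0,14,0,0,0,0,1,0,16,0,0,0,0,1,0,16,0,0,0,0])

```text
clock: 8.38
eef_pos: [632.8, 14.7, 66.2]
tool_rot: [-3.141, -0.0, 1.737]
force: [-0.4, 0.3, -4.1]
width: 58.2
gripper_force: 67.0
```

```bash
python3 - <<'E'
from h import *
sense(4)
E
```

```text
F [-0.07  0.48 -3.57] [0.46 0.62 0.45] M [-0.09   0.001  0.002] [0.02  0.026 0.019]
Fz -3.57 M along a,b 0.0161 0.0889 width 58.22710353422245 eef [633.2  14.7  66.7] [3.141 0.    1.737] t 8.575
```

Request:
play_rows(deltas=[0,0,1,0,0,0,0,0,0,1,0,0,0,0])

```text
clock: 8.82
eef_pos: [633.0, 14.8, 65.5]
tool_rot: [-3.142, -0.0, 1.737]
force: [-0.6, 0.0, -4.5]
width: 57.8
gripper_force: 67.0
```

```bash
python3 - <<'E'
from h import *
sense(5)
E
```

```text
F [-0.51  0.1  -4.06] [0.21 0.37 0.66] M [-0.074  0.004  0.018] [0.037 0.038 0.017]
Fz -4.06 M along a,b 0.0163 0.0721 width 57.91497681794147 eef [633.   14.7  65.5] [-3.142 -0.     1.737] t 9.075
```

No contact yet.

Request:
play_rows(deltas=[0,0,1,0,0,0,0,0,0,1,0,0,0,0])

```text
clock: 9.32
eef_pos: [632.9, 14.8, 64.4]
tool_rot: [-3.141, -0.0, 1.737]
force: [-0.4, -0.2, -4.1]
width: 58.0
gripper_force: 67.0
```

```bash
python3 - <<'E'
from h import *
sense(4)
E
```

```text
F [ 0.06  0.26 -3.78] [0.44 0.52 0.47] M [-0.074 -0.026 -0.007] [0.026 0.027 0.026]
Fz -3.78 M along a,b -0.0132 0.0774 width 58.21161340718112 eef [633.   14.7  64.5] [-3.142 -0.     1.737] t 9.525
```

Request:
play_rows(deltas=[0,0,1,0,0,0,0,0,0,1,0,0,0,0])

```text
clock: 9.78
eef_pos: [633.0, 14.7, 63.5]
tool_rot: [-3.142, 0.0, 1.737]
force: [-0.6, -0.1, -3.8]
width: 58.2
gripper_force: 67.1
```

```bash
python3 - <<'E'
from h import *
sense(4)
E
```

```text
F [-0.   -0.27 -4.11] [0.33 0.42 0.59] M [-0.049 -0.013 -0.002] [0.011 0.03  0.044]
Fz -4.11 M along a,b -0.0051 0.0502 width 58.227471626436284 eef [633.   14.7  63.5] [-3.142 -0.     1.737] t 9.975
```

Request:
play_rows(deltas=[0,0,1,0,0,0,0,0,0,1,0,0,0,0])

```text
clock: 10.22
eef_pos: [633.0, 14.9, 62.8]
tool_rot: [3.142, -0.0, 1.737]
force: [-1.7, 0.8, -0.0]
width: 57.8
gripper_force: 67.4
```

```bash
python3 - <<'E'
from h import *
sense(4)
E
```

```text
F [-1.1   0.47 -0.51] [0.3  0.27 0.63] M [-0.038  0.218 -0.074] [0.022 0.019 0.015]
Fz -0.51 M along a,b 0.2212 0.0012 width 58.1657905591373 eef [633.   14.9  62.7] [ 3.141 -0.     1.737] t 10.425
```

Request:
play_rows(deltas=[0,0,1,0,0,0,0,0,0,1,0,0,0,0])

```text
clock: 10.68
eef_pos: [633.0, 15.0, 61.9]
tool_rot: [3.141, -0.0, 1.737]
force: [-2.1, 2.7, 3.4]
width: 58.0
gripper_force: 67.8
```

```bash
python3 - <<'E'
from h import *
sense(4)
E
```

```text
F [-2.51  2.25  4.37] [0.44 0.15 0.45] M [-0.01   0.453 -0.112] [0.049 0.027 0.035]
Fz 4.37 M along a,b 0.4483 -0.0646 width 57.9460303220162 eef [633.   15.1  61.8] [ 3.141 -0.     1.737] t 10.875
```

Contact is about 8 N at edge x ≈ 0, so I'll ease to about 4 N, then start the slide towards the handle side (tool −x).

Request:
play_rows(deltas=[0,0,-0.8,0,0,0,0,0,0,-0.8,0,0,0,0,0,0,-0.8,0,0,0,0])

```text
clock: 11.25
eef_pos: [633.0, 15.0, 62.2]
tool_rot: [-3.142, -0.0, 1.737]
force: [-1.5, 1.7, 2.7]
width: 58.1
gripper_force: 67.7
```

```bash
python3 - <<'E'
from h import *
sense(4)
E
```

```text
F [-2.21  2.23  1.98] [0.27 0.34 0.25] M [ 0.197  0.315 -0.041] [0.026 0.005 0.034]
Fz 1.98 M along a,b 0.2782 -0.2464 width 58.17759654575328 eef [633.   14.9  62.3] [-3.142 -0.     1.737] t 11.45
```

Request:
play_rows(deltas=[-3,0,0,0,0,0,0,-6,0,0,0,0,0,0,-9,0,0,0,0,0,0,-12,0,0,0,0,0,0,-15,0,0,0,0,0,0,-17,0,0,0,0,0,0,-19,0,0,0,0,0,0,-19,0,0,0,0,0,0])

```text
clock: 12.45
eef_pos: [636.6, -3.5, 62.8]
tool_rot: [3.141, -0.001, 1.737]
force: [-1.8, 6.4, 5.7]
width: 58.2
gripper_force: 68.0
```

```bash
python3 - <<'E'
from h import *
sense(6,"pics/w4.png")
i=cv2.imread("pics/w4.png");c=camera_info("wrist")
from scipy.optimize import brentq
gr=np.abs(cv2.Sobel(cv2.GaussianBlur(i,(1,5),0).astype(np.float32),cv2.CV_32F,1,0,ksize=3)).sum(2)
for r in (20,40,60,80,100,120,160,180,200,220,240):
    l=195+gr[r,195:225].argmax();q=335+gr[r,335:365].argmax()
    z=brentq(lambda z:np.linalg.norm(wray((l,r),z,c)-wray((q,r),z,c))-60,20,220);m=(wray((l,r),z,c)+wray((q,r),z,c))/2
    print(r,l,q,round(z,1),m[:2].round(1))
hs=cv2.cvtColor(i,cv2.COLOR_BGR2HSV)[:,260:300,1].mean(1);print("seam row",np.diff(hs)[100:170].argmax()+100, hs[100:160:4].round())
E
```

```text
F [-1.22  5.59  4.51] [0.27 0.54 0.53] M [ 0.875  0.155 -0.007] [0.023 0.025 0.015]
Fz 4.51 M along a,b 0.0081 -0.8887 width 57.85567874472124 eef [636.7  -3.5  62.8] [ 3.141e+00 -1.000e-03  1.737e+00] t 12.75
20 204 351 73.5 [616.2 110. ]
40 204 352 73.8 [617.9 101.2]
60 204 352 73.4 [619.4  92.7]
80 203 352 74.4 [620.6  84.3]
100 204 352 73.9 [622.1  76.2]
120 204 352 74.6 [623.5  68. ]
160 205 350 74.2 [626.1  51.6]
180 206 349 74.1 [627.5  43.2]
200 207 348 74.3 [628.9  34.7]
220 208 347 74.8 [630.3  26. ]
240 207 346 77.6 [631.3  17.9]
seam row 131 [  6.   6.   6.   6.   6.   6.   6.   7. 112. 160. 160. 159. 159. 159.
 159.]
```

Edge at paddle x ≈ 18 mm, held in contact. I'll ease the pressure and keep sliding.

Request:
play_rows(deltas=[-2,0,-0.5,0,0,0,0,-5,0,-0.6,0,0,0,0,-8,0,-0.7,0,0,0,0,-11,0,-0.8,0,0,0,0,-14,0,-0.8,0,0,0,0,-17,0,-0.8,0,0,0,0,-20,0,-0.8,0,0,0,0,-20,0,-0.8,0,0,0,0])

```text
clock: 13.75
eef_pos: [639.8, -23.8, 63.4]
tool_rot: [3.141, -0.0, 1.736]
force: [-0.7, 4.8, 3.7]
width: 58.3
gripper_force: 67.9
```

```bash
python3 - <<'E'
from h import *
sense(4)
E
```

```text
F [-0.36  5.22  4.59] [0.51 0.19 0.41] M [0.94  0.127 0.006] [0.046 0.019 0.021]
Fz 4.59 M along a,b -0.0297 -0.9485 width 58.03497115901411 eef [639.8 -23.8  63.4] [ 3.141 -0.     1.737] t 13.95
```

Request:
play_rows(deltas=[-2,0,-0.4,0,0,0,0,-5,0,-0.6,0,0,0,0,-8,0,-0.7,0,0,0,0,-11,0,-0.8,0,0,0,0,-14,0,-0.8,0,0,0,0,-17,0,-0.8,0,0,0,0,-20,0,-0.8,0,0,0,0,-20,0,-0.8,0,0,0,0])

```text
clock: 14.95
eef_pos: [642.7, -44.9, 63.7]
tool_rot: [-3.141, 0.001, 1.736]
force: [0.9, -0.5, -2.7]
width: 58.3
gripper_force: 67.1
```

```bash
python3 - <<'E'
from h import *
sense(4)
E
```

```text
F [ 0.07 -1.06 -2.33] [0.37 0.36 0.13] M [-0.181 -0.033 -0.04 ] [0.056 0.023 0.022]
Fz -2.33 M along a,b -0.0032 0.1836 width 58.24136295372152 eef [642.6 -44.3  63.8] [-3.141e+00  1.000e-03  1.736e+00] t 15.15
```

Request:
play_rows(deltas=[-3,0,0,0,0,0,0,-6,0,0,0,0,0,0,-9,0,0,0,0,0,0,-12,0,0,0,0,0,0,-15,0,0,0,0,0,0,-17,0,0,0,0,0,0,-17,0,0,0,0,0,0])

```text
clock: 16.02
eef_pos: [645.6, -60.5, 63.9]
tool_rot: [-3.142, 0.0, 1.736]
force: [0.6, -1.0, -3.6]
width: 58.3
gripper_force: 67.0
```

```bash
cat >> h.py <<'E'
from scipy.optimize import brentq
def tilt(pic):
    i=cv2.imread(pic);c=camera_info("wrist")
    gr=np.abs(cv2.Sobel(cv2.GaussianBlur(i,(1,5),0).astype(np.float32),cv2.CV_32F,1,0,ksize=3)).sum(2)
    P=[]
    for r in range(10,225,5):
        l=185+gr[r,185:230].argmax();q=325+gr[r,325:375].argmax()
        f=lambda z:np.linalg.norm(wray((l,r),z,c)-wray((q,r),z,c))-60
        if f(0)*f(220)>0: continue
        z=brentq(f,0,220);m=(wray((l,r),z,c)+wray((q,r),z,c))/2;P.append([*m[:2],z])
    P=np.array(P);s=read_state();y=s['tool_rot'][2];a=np.array([np.cos(y),np.sin(y)])
    t=(P[:,:2]-s['eef_pos'][:2])@a
    k=np.polyfit(t,P[:,2],1);w=np.abs(P[:,2]-np.polyval(k,t))<2;k=np.polyfit(t[w],P[w,2],1)
    hs=cv2.cvtColor(i,cv2.COLOR_BGR2HSV)[:,260:300,1].mean(1);r=np.diff(hs)[40:250].argmax()+40.5
    sp=wray((280,r),np.polyval(k,67),c)
    d=np.polyfit(t[w],(P[w,:2]-s['eef_pos'][:2])@[-a[1],a[0]],1)
    print("slope",k.round(4),"yaw off",d.round(4),"seam row",r,"tcp at paddle x",130-(sp[:2]-s['eef_pos'][:2])@a,"t",s['clock'])
E
python3 - <<'E'
from h import *
F,M,a,b=sense(8,"pics/w5.png"); tilt("pics/w5.png"); tilt("pics/w4.png");
e=read_state()['eef_pos'];print("tcp from edge along a",(e-[643,-47,60])@a,(e-[643,-47,60])@b)
E
```

```text
F [-0.27 -0.14 -3.68] [0.47 0.24 0.48] M [-0.039 -0.026  0.009] [0.021 0.037 0.025]
Fz -3.68 M along a,b -0.0189 0.0425 width 58.141437316717294 eef [645.6 -60.1  63.9] [ 3.142 -0.     1.737] t 16.425
slope [-1.0700e-02  7.7528e+01] yaw off [-0.0055  1.8093] seam row 131.5 tcp at paddle x 62.560046138581896 t 16.425
slope [-7.90000e-03  7.55083e+01] yaw off [-1.3000e-03  1.3853e+00] seam row 131.5 tcp at paddle x 62.65187055154867 t 16.425
tcp from edge along a -13.348038119159767 -0.36879264872584355
```

```bash
python3 - <<'E'
from h import *
F,M,a,b=sense(30); print((M@b)/3.8*1000)
E
```

```text
F [ 0.05 -0.02 -3.89] [0.54 0.53 0.49] M [-0.06  -0.008 -0.007] [0.028 0.04  0.026]
Fz -3.89 M along a,b 0.0023 0.0603 width 58.30461527007253 eef [645.6 -60.2  63.9] [3.142 0.    1.737] t 17.925
15.8618910374199
```

Request:
play_rows(deltas=[0,0,0.5,0,0.01,0,0,0,0,0.8,0,0.01,0,0,0,0,0.8,0,0.01,0,0])

```text
clock: 18.3
eef_pos: [645.7, -60.2, 63.6]
tool_rot: [3.141, -0.01, 1.737]
force: [-2.1, 0.2, 1.9]
width: 58.1
gripper_force: 67.6
```

```bash
python3 - <<'E'
from h import *
sense(5)
E
```

```text
F [-1.64  1.11  3.65] [0.41 0.26 0.91] M [0.214 0.412 0.008] [0.01  0.053 0.017]
Fz 3.65 M along a,b 0.3709 -0.2791 width 58.07670687698309 eef [645.7 -60.2  63.6] [ 3.141 -0.01   1.737] t 18.55
```

Request:
play_rows(deltas=[-1.5,0,-0.4,0,0,0,0,-1.5,0,-0.4,0,0,0,0,-1.5,0,-0.4,0,0,0,0])

```text
clock: 18.92
eef_pos: [645.8, -60.5, 63.5]
tool_rot: [-3.141, -0.012, 1.737]
force: [-2.6, 4.9, 5.2]
width: 58.2
gripper_force: 67.8
```

```bash
python3 - <<'E'
from h import *
sense(4,"pics/w6.png"); tilt("pics/w6.png")
E
```

```text
F [-2.02  4.82  5.01] [0.31 0.32 0.24] M [ 1.122e+00  4.710e-01 -1.000e-03] [0.022 0.006 0.021]
Fz 5.01 M along a,b 0.2783 -1.1845 width 58.38339608723253 eef [645.7 -60.5  63.5] [-3.141 -0.012  1.737] t 19.125
slope [1.34000e-02 7.69432e+01] yaw off [-0.0054  1.8051] seam row 131.5 tcp at paddle x 62.68823084172166 t 19.125
```

Request:
play_rows(deltas=[0,0,-0.5,0,-0.006,0,0,0,0,-0.7,0,-0.006,0,0,0,0,-0.7,0,-0.006,0,0])

```text
clock: 19.5
eef_pos: [645.8, -62.8, 63.8]
tool_rot: [-3.141, -0.002, 1.736]
force: [0.3, 0.2, -4.0]
width: 58.0
gripper_force: 67.1
```

```bash
python3 - <<'E'
from h import *
sense(4,"pics/w7.png"); tilt("pics/w7.png")
E
```

```text
F [ 0.1  -0.22 -3.65] [0.55 0.44 0.28] M [-0.041 -0.055  0.015] [0.021 0.029 0.015]
Fz -3.65 M along a,b -0.0477 0.0499 width 58.25832470511939 eef [645.5 -62.4  63.8] [-3.141e+00 -3.000e-03  1.736e+00] t 19.7
slope [4.20000e-03 7.63316e+01] yaw off [-0.0034  1.6043] seam row 131.5 tcp at paddle x 62.63813286690649 t 19.7
```

Request:
play_rows(deltas=[0,0,0.3,0,0,0,0,0,0,0.3,0,0,0,0])

```text
clock: 19.95
eef_pos: [645.7, -61.9, 63.8]
tool_rot: [-3.141, -0.004, 1.737]
force: [0.6, -0.7, -3.7]
width: 58.0
gripper_force: 67.0
```

```bash
python3 - <<'E'
from h import *
sense(3)
E
```

```text
F [ 0.34  0.05 -3.46] [0.14 0.38 0.13] M [-0.073 -0.008  0.011] [0.017 0.014 0.044]
Fz -3.46 M along a,b 0.0045 0.0737 width 58.196788746112965 eef [645.8 -61.6  63.9] [-3.142 -0.004  1.737] t 20.1
```

Request:
play_rows(deltas=[0,0,0.4,0,0,0,0,0,0,0.4,0,0,0,0])

```text
clock: 20.35
eef_pos: [645.8, -61.7, 63.7]
tool_rot: [3.141, -0.004, 1.737]
force: [-0.3, 0.4, -1.3]
width: 57.8
gripper_force: 67.3
```

```bash
python3 - <<'E'
from h import *
sense(3)
E
```

```text
F [-0.24  0.11 -1.12] [0.67 0.38 0.57] M [ 0.012  0.136 -0.009] [0.034 0.028 0.029]
Fz -1.12 M along a,b 0.1322 -0.034 width 58.06105402953857 eef [645.9 -61.7  63.7] [ 3.141 -0.004  1.737] t 20.5
```

Contact is about 2.7 N with the edge at x ≈ 77 mm. I'll loosen the fingers just a little and watch for tipping.

Request:
play_rows(deltas=[0,0,0,0,0,0,0.74,0,0,0,0,0,0,0.74,0,0,0,0,0,0,0.74])

```text
clock: 20.88
eef_pos: [646.1, -61.8, 63.8]
tool_rot: [3.141, -0.004, 1.737]
force: [-0.4, -0.8, -0.0]
width: 62.9
gripper_force: 0.0
```

```bash
python3 - <<'E'
from h import *
sense(1,"pics/w8.png"); tilt("pics/w8.png")
E
```

```text
F [ 0.12  0.49 -0.47] [0. 0. 0.] M [ 0.002 -0.016  0.019] [0. 0. 0.]
Fz -0.47 M along a,b -0.0165 0.0011 width 63.27752226812791 eef [646.1 -61.8  63.7] [ 3.141 -0.004  1.737] t 20.925
slope [-7.40000e-03  7.73332e+01] yaw off [-0.0054  2.0836] seam row 131.5 tcp at paddle x 62.622728230838064 t 20.925
```

It's free and level. I'll wait two rows and check again.

Request:
play_rows(deltas=[0,0,0,0,0,0,0.78,0,0,0,0,0,0,0.78])

```text
clock: 21.18
eef_pos: [645.8, -61.7, 63.5]
tool_rot: [3.142, -0.004, 1.737]
force: [0.1, -0.8, -0.0]
width: 66.8
gripper_force: 0.0
```

```bash
python3 - <<'E'
from h import *
for k in range(4): i=get_image("wrist")
sense(1,"pics/w9.png"); tilt("pics/w9.png")
E
```

```text
F [-0.05 -0.7   0.67] [0. 0. 0.] M [-0.016 -0.029  0.026] [0. 0. 0.]
Fz 0.67 M along a,b -0.0262 0.0206 width 66.57985503233456 eef [645.8 -61.7  63.5] [-3.142 -0.004  1.737] t 21.425
slope [-8.90000e-03  7.75011e+01] yaw off [-0.0069  1.8411] seam row 131.5 tcp at paddle x 62.58658066046016 t 21.425
```

It balances. Now I'll open fully and lift straight out.

Request:
play_rows(deltas=[0,0,0,0,0,0,0.9,0,0,0,0,0,0,1,0,0,0,0,0,0,1,0,0,-10,0,0,0,1,0,0,-30,0,0,0,1,0,0,-60,0,0,0,1,0,0,-100,0,0,0,1,0,0,-120,0,0,0,1,0,0,-120,0,0,0,1,0,0,-120,0,0,0,1])

```text
clock: 22.68
eef_pos: [645.4, -62.0, 183.3]
tool_rot: [-3.141, -0.004, 1.737]
force: [0.4, 0.4, -0.1]
width: 85.4
gripper_force: 0.0
```

```bash
python3 - <<'E'
from h import *
i=get_image("top");s=get_image("scene")
A=cv2.resize(i[150:260,200:370,::-1],(510,330),interpolation=cv2.INTER_CUBIC);B=cv2.resize(s[150:260,200:330,::-1],(390,330),interpolation=cv2.INTER_CUBIC)
cv2.imwrite("pics/m9.png",cv2.resize(np.hstack([A,B]),(800,293)))
p=get_image("scene");
for k in range(6): q=get_image("scene")
print(np.abs(q[150:260,200:330].astype(int)-p[150:260,200:330]).mean(), read_state()['clock'])
E
```

```text
0.7112121212121212 23.125
```

View pics/m9.png

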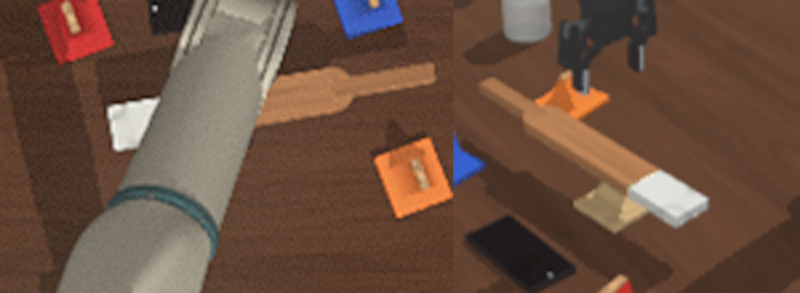

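The picture shows the paddle balancing on the oak stand, level and free of the gripper, with nothing else disturbed. Handing in.

```bash
python3 -c "
from cell import *
print(finish_job())"
```

```text
the job is handed in; nothing more can be done
None
```

The paddle is balancing by itself on the oak stand, level and still, with the edge about 77 mm from mid-length towards the marble end (put the loop there, give or take about 3 mm); I've handed the job in but got no verdict back.

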